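# Push the tin and ramekin back against the shelf cleat

## Task

Tidy the jarrah shelf board: tip the tin's lid shut with a fingertip and push the tin back along the board until its long side lies flat against the raised wooden cleat, and push the ramekin back until it touches the cleat too. Only push: do not lift, tip over or carry the tin or the ramekin, and leave the jar and the clip where they are.

Things in the scene. Friction and masses are not known exactly. Their poses are not given: they have to be found in the camera images.
- board: Fixed jarrah shelf board, a slab 280 (x) x 620 (y) mm of three dark planks running along y, top 22 mm above the table. The cleat, a straight batten 18 mm tall and 30 mm thick, runs along its whole far (+x) edge. Origin: centre of the slab's underside; x, y, z as for point stop.
- stop (a point): Middle of the cleat's inner face, at the height of the board's top. +x points level into the cleat, square to its face (away from the robot: the way to push), y runs along the cleat, z up. The board reaches from 250 mm before this point to 30 mm beyond it and 310 mm to either side.
- tin: Loose rectangular aluminium tin on the board, 65 (x) x 95 (y) x 34 mm tall without its lid, hollow, walls 3 mm, plain flat sides, about 0.28 kg with lid. Origin: centre of its underside; z up; x points from its hinge side (-x, towards the robot) to the long side that goes against the cleat.
- tin_lid (a joint): The tin's lid, a plate 65 x 95 x 3 mm hinged along the tin's upper -x edge (tin x = -32.5, z = 34 mm, along y). Rad: 0 shut, flat on the rim; grows as it opens up and back towards the robot; 1.57 upright. A stiff hinge (0.02 N m) keeps it where it is left. It starts at 0.7 to 1.4, leaning over the tin: tip it on over, away from the robot, and down.
- ramekin: Loose white ceramic ramekin, round, straight fluted side, 86 mm across and 45 mm tall, wall 5 mm, open top, about 0.25 kg. Origin: centre of its underside; z up.
- jar: Bystander: loose closed glass jar, 58 mm across, 70 mm tall, standing near the cleat between the places of the tin and the ramekin. Origin: centre of its underside.
- clip: Bystander: loose green plastic clip lying on the board nearer to the robot, 62 (x) x 14 (y) x 17 mm. Origin: centre of its underside, x along its length.
Things that resemble listed ones, but are neither listed nor needed, are in the scene too. What is shaped like the ramekin but blue, pink or purple is not meant.

How it is judged (in metres and radians):
At the end, for the whole second after the job is handed in: Lid shut (under 0.08 rad); tin standing on the board, its long side within 4 mm of the cleat's face and within 0.07 rad of parallel to it; ramekin standing upright on the board within 4 mm of the cleat; both at rest; jar and clip within 15 mm of where they were (value of joint tin_lid below 0.08 rad and x of tin in the frame of stop between -0.0365 and -0.0275 m and y of tin in the frame of stop between -0.29 and 0.29 m and z of tin in the frame of stop between -0.004 and 0.004 m and angle between each of tin, ramekin's own z axis and vertical below 0.05 rad and linear speed of each of tin, ramekin below 0.01 m/s and angle between the x axis of tin and the x axis of stop, either way round below 0.07 rad and x of ramekin in the frame of stop between -0.047 and -0.038 m and y of ramekin in the frame of stop between -0.29 and 0.29 m and z of ramekin in the frame of stop between -0.004 and 0.004 m and distance of each of jar, clip from where it was at the start of the episode below 0.015 m); the robot touches nothing.
It fails at once if the tin is lifted off the board (z of tin in the frame of stop above 0.01 m).
It fails at once if the ramekin is lifted off the board (z of ramekin in the frame of stop above 0.01 m).
It fails at once if the tin or the ramekin is tipped over (angle between any of tin, ramekin's own z axis and vertical above 0.35 rad).
It fails at once if the jar is pushed away or knocked over (distance of jar from where it was at the start of the episode above 0.015 m or angle between jar's own z axis and vertical above 0.35 rad).
It fails at once if the clip is moved (distance of clip from where it was at the start of the episode above 0.015 m).
It also fails if it takes over 54 s, if anything falls off the work surface, if the arm or the gripper's body presses on something with over 40 N, if the wrist force passes 120 N, or if a joint passes its speed limit or range.

## Robot

A 6-joint arm with a two-finger parallel gripper is mounted at the origin on the work surface. World frame = base frame: x ahead of the robot, y to its left, z up, the work surface at z = 0. Lengths are in mm, angles in rad, forces in N, time in s.
With the tool pointing down it reaches from about 275 to 1000 mm from the base axis. Payload 8.4 kg.
Tool frame: the origin (TCP) lies between the finger pads; the fingertips stand 17 mm ahead of it and the grasp point (between the pads) lies 2 mm behind it; z points along the fingers, y is the line along which they close (so a half turn about z gives the same grasp; the last joint's range is limited). The gripper opens to 85 mm and grips with 20 to 120 N. Pads are 22 mm wide; open, the fingers measure 114 mm over their backs; the gripper's body (76 mm by 85 mm) begins 54 mm behind the grasp point. The pads swing forward as they close: fully open they stand 13 mm farther back than shut.
Start: joints at [1.197, 0.353, 1.633, -0, 1.155, -0.002], TCP at [227.057, 582.3, 248.281] pointing down, gripper open.
Joint ranges: [-2.63, 2.63], [-0.92, 2.1], [0.06, 2.66], [-1.3, 4.44], [0, 2.69], [-3.02, 3.02]. Speed limits (rad/s): [2.22, 2.22, 2.79, 3.14, 3.14, 3.14].

## Interface

Orientations are given as [roll, pitch, yaw] about the fixed x, y, z axes, in that order (R = Rz(yaw) Ry(pitch) Rx(roll)).
In Python, from rig import sense, grab_frame, sign_off gives the robot as it stands. The module is installed in compiled form; this text tells all that it offers.
- The arm moves only by the tool send_rows, never from a script. Its argument "moves" is a list that holds one entry, the list of rows, each a list of 7 numbers: the shift along the world's x, y, z in m, then the turn, a rotation vector about the world's x, y, z in rad, then the opening, from -1 (shut) to 1 (fully open). In form: [[[dx, dy, dz, rx, ry, rz, jaw], ...]]. A call has 1 to 10 rows; each row shifts and turns the commanded pose from where the row before left it; what a row does not reach is not made up. A row lasts 1/10 s, in which the tool goes at most 50 mm and 8.59 degrees, less where a joint would pass 70% of its speed; a pose out of reach is approached as far as the arm can. A call with a gripper value outside its range is refused whole. The fingers move at their own pace and stop on an object; "grip_force" is the grip in N (left out, the last holds). Time passes only in rows, so rows that do not move let the fingers close. It gives the time, the measured TCP pose, the force, the opening and the grip force at its end, in the units of the state.
- sense(): the state, without advancing time (a new reading comes with each control period).
- grab_frame(name): name is "scene" or "top" or "wrist"; returns a dict with "img" (420x560x3 uint8, red, green, blue), "mtx" (3x3 intrinsics, pixels), "rvec" (rotation vector, rad) and "tvec" (3), from world to camera coordinates, as OpenCV has them; the wrist camera has in their place "T_tool_cam" (4x4, takes a point from camera to tool coordinates, whose origin is the TCP and whose axes are the flange's). Camera axes: x right, y down, z forward; pixel columns grow to the right and rows downward; lengths in mm; the calibration is good to about 2 mm. A picture is of the moment at which its call begins: read the wrist's pose just before it. There is no depth.
- sign_off(): hands the job in; it is judged then, once.
The state is a dict: "clock": time; "qpos": joint angles; "qvel": joint speeds; "joint_efforts": joint torques, N m; "eef_pos": TCP position; "tcp_rot": TCP orientation; "contact_force": force on the tool from outside, world axes, zero at the start; "wrist_torque": the same for the moment, N m; "opening": opening from 0.0 (shut) to 1.0 (fully open); "grasp_force": force on a finger pad.
Only numpy, scipy, OpenCV 4.12 (cv2) and the standard library are available. Lean on these libraries where they do the work, as an engineer would, in place of code of your own. Each camera call takes 0.05 s, during which the arm holds its last target. There are 200 camera calls.

## Working session

There is one attempt and no reset: what is moved stays moved. The work goes in short steps, Python scripts to look and compute and a tool call to move; the robot and the scene stay as the last step left them, time stands still between calls to the robot, and variables do not carry over. Pictures are saved under pics/ and viewed, at most 10 in all, crops included, and the job is handed in when it is done.

Besides the shell and the picture viewer there is one more tool, called after "Emit:" as name(argument=value, ...), one argument or row to a line, values as JSON. send_rows: Moves the arm, as the interface text tells. Its arguments: {"type":"object","properties":{"moves":{"type":"array"},"grip_force":{"type":"number"}},"required":["moves"]}

```bash
mkdir -p pics; cat > h.py <<'E'
import numpy as np,cv2,pickle
from rig import sense,grab_frame,sign_off
def ray(f,uv):
    R=cv2.Rodrigues(np.array(f['rvec'],float))[0];t=np.array(f['tvec'],float).ravel()
    p=cv2.undistortPoints(np.array(uv,float).reshape(-1,1,2),np.array(f['mtx'],float),None).reshape(-1,2)
    d=np.c_[p,np.ones(len(p))]@R
    return -R.T@t,d
def plane(f,uv,z):
    o,d=ray(f,uv);return o+d*((z-o[2])/d[:,2])[:,None]
def tri(f,uv,g,uw):
    o,d=ray(f,uv);p,e=ray(g,uw);out=[]
    for a,b in zip(d,e):
        s=np.linalg.lstsq(np.c_[a,-b],p-o,rcond=None)[0]
        A=o+s[0]*a;B=p+s[1]*b;out.append(np.r_[(A+B)/2,np.linalg.norm(A-B)])
    return np.array(out)
def snap(n,tag):
    f=grab_frame(n);cv2.imwrite(f'pics/{tag}.png',f['img'][:,:,::-1]);pickle.dump(f,open(f'{tag}.pkl','wb'));return f
E
python3 - <<'E'
from h import *
s=sense();print({k:np.round(v,3) for k,v in s.items()})
a=snap('scene','s0');b=snap('top','t0')
for f in(a,b):print(ray(f,[[280,210]]),f['mtx'][0][0])
E
```

```text
{'clock': np.float64(0.0), 'qpos': array([ 1.197,  0.354,  1.634,  0.   ,  1.155, -0.002]), 'qvel': array([-0.   , -0.001, -0.   , -0.001, -0.   , -0.   ]), 'joint_efforts': array([-3.0000e-03, -6.0525e+01, -3.4204e+01, -0.0000e+00,  1.0000e-02,
        0.0000e+00]), 'eef_pos': array([226.91 , 581.865, 247.558]), 'tcp_rot': array([-3.14, -0.  ,  2.77]), 'contact_force': array([-0.095,  0.331, -0.39 ]), 'wrist_torque': array([-0.012,  0.033, -0.026]), 'grasp_force': np.float64(0.0), 'opening': np.float64(0.997)}
(array([1391.76208346,  314.77308317,  683.55503313]), array([[-0.78029748, -0.24456995, -0.57634647]])) 481.3227202739304
(array([ 409.95348636,   66.52475866, 1040.10563329]), array([[ 0.15666508,  0.01317599, -0.98757021]])) 517.9047042656937
```

View pics/s0.png

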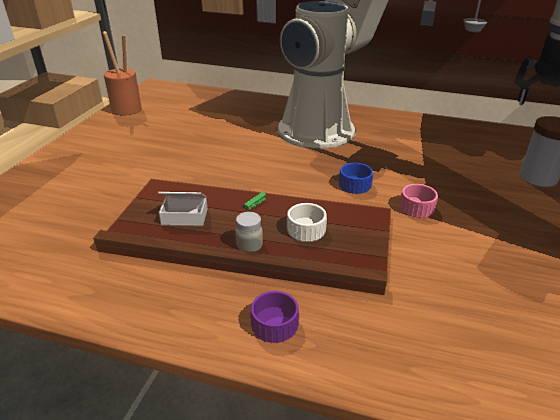

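View pics/t0.png

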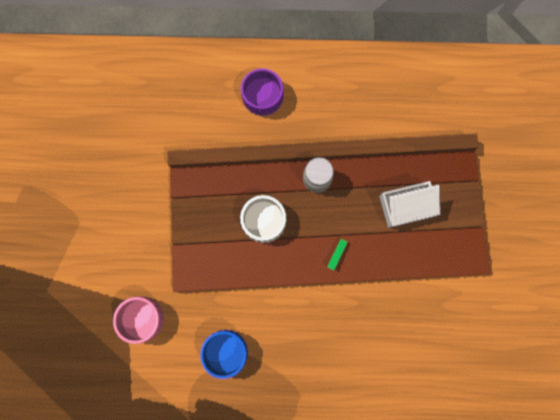

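Scene: tin at (185,208) with its lid up, jar (249,232), white ramekin (307,222), clip (255,200). Top: tin (411,205), jar (319,175), white ramekin (263,219), clip (338,255), cleat along row ~150. 
Possible mix-ups in the top view are purple (262,92), blue (223,354) and pink (137,320). The white one at (263,219) is the match, so I'm checking it in a close crop.

```bash
python3 - <<'E'
from h import *
s=pickle.load(open('s0.pkl','rb'));t=pickle.load(open('t0.pkl','rb'))
a=cv2.resize(t['img'][130:300,165:495],(800,412),interpolation=cv2.INTER_CUBIC)  # x2.424
b=s['img'][180:260,140:340];b=cv2.resize(b,(470,188),interpolation=cv2.INTER_CUBIC)
c=np.zeros((600,800,3),np.uint8);c[:412]=a;c[412:,:470]=b
cv2.imwrite('pics/c0.png',c[:,:,::-1])
print(plane(t,[[411,205],[319,175],[263,219],[338,255]],40).round())
# board corners, top view
print('board/cleat',plane(t,[[171,164],[478,150],[174,291],[490,274]],22).round(1))
print('cleat top',plane(t,[[169,152],[475,136],[170,164],[478,150]],40).round(1))
# masks
for n,f in(('s',s),('t',t)):
    h=cv2.cvtColor(f['img'],cv2.COLOR_RGB2HSV)
    w=((h[:,:,1]<60)&(h[:,:,2]>90)).astype(np.uint8)
    g=((h[:,:,0]>45)&(h[:,:,0]<80)&(h[:,:,1]>100)).astype(np.uint8)
    for m in(w,g):
        k,l,st,ce=cv2.connectedComponentsWithStats(m)
        for i in range(1,k):
            if st[i,4]>60 and 150<ce[i][1]<270 and 140<ce[i][0]<460:print(n,st[i],ce[i].round(1))
E
```

```text
[[ 585. -176.   40.]
 [ 641.    5.   40.]
 [ 550.  113.   40.]
 [ 484.  -34.   40.]]
board/cleat [[ 660.1  303.    22. ]
 [ 704.4 -317.1   22. ]
 [ 406.9  281.9   22. ]
 [ 455.6 -332.    22. ]]
cleat top [[ 680.1  304.3   40. ]
 [ 728.  -305.4   40. ]
 [ 655.6  300.8   40. ]
 [ 699.2 -310.4   40. ]]
s [ 158  192   50   34 1287] [183.5 209.6]
s [ 287  203   40   38 1289] [306.4 221.5]
s [236 212  27  39 748] [250.4 229.5]
s [245 192  21  18 164] [255.  200.5]
t [304 157  30  32 777] [318.1 173.1]
t [ 380  181   61   47 2055] [410.8 203.5]
t [ 240  195   47   48 1751] [262.9 218.1]
t [328 239  19  31 260] [337.  254.1]
```

View pics/c0.png

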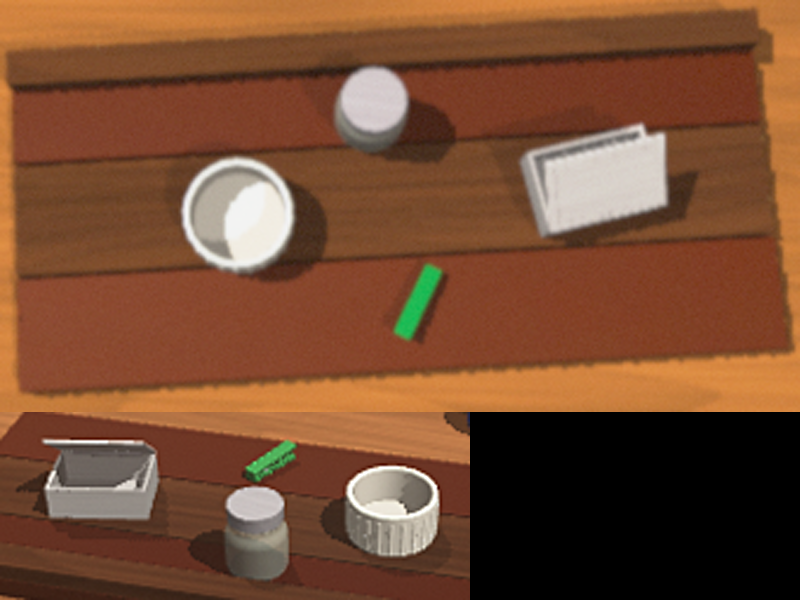

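Crop: the white ramekin at crop (238,213) is clearly the right one, and the lid leans over the tin, hinge towards the robot. Tin far rim runs (521,155) to (643,124), and the lid's free edge (545,163) to (664,133).

```bash
python3 - <<'E'
from h import *
s=pickle.load(open('s0.pkl','rb'));t=pickle.load(open('t0.pkl','rb'))
C=lambda u:np.array(u,float)/2.424+[165,130]-0.3
S=lambda u:(np.array(u,float)-[0,412])/2.35+[140,180]-0.3
print('tin far rim z56',plane(t,C([[521,155],[643,124]]),56).round(1))
print('tin far bottom z22 (scene)',plane(s,S([[48,517],[154,518]]),22).round(1))
print('tin far rim z56 (scene)',plane(s,S([[46,488],[154,489]]),56).round(1))
print('rim tri (top L=+y)',tri(t,C([[521,155],[643,124]]),s,S([[154,489],[46,488]])).round(1))
print('lid free tri',tri(t,C([[545,163],[664,133]]),s,S([[149,446],[43,441]])).round(1))
print('hinge z56',plane(t,C([[547,236],[668,207]]),56).round(1))
print('ram rim tri',tri(t,C([[238,213]]),s,S([[392,487]])).round(1))
print('jar lid tri',tri(t,C([[373,99]]),s,S([[255,503]])).round(1))
print('clip z39',plane(t,C([[418,302]]),39).round(1))
# cleat inner face: edge fit down columns (hue/value gradient, red strip begins)
im=cv2.GaussianBlur(t['img'],(0,0),1).astype(float)
for c in(185,220,260,380,420,460):
    p=im[140:172,c];print(c,[int(r[0]) for r in p],)
E
```

```text
tin far rim z56 [[ 602.9 -111.9   56. ]
 [ 630.6 -209.4   56. ]]
tin far bottom z22 (scene) [[ 631.8 -208.9   22. ]
 [ 602.9 -110.8   22. ]]
tin far rim z56 (scene) [[ 630.4 -206.3   56. ]
 [ 601.3 -108.1   56. ]]
rim tri (top L=+y) [[ 602.1 -109.9   56.6    3.9]
 [ 630.  -208.1   55.8    2.8]]
lid free tri [[ 588.1 -119.5   95.2    7.4]
 [ 614.1 -212.6   98.2    1.8]]
hinge z56 [[ 538.4 -132.1   56. ]
 [ 563.9 -227.8   56. ]]
ram rim tri [[5.486e+02 1.116e+02 6.930e+01 3.000e-01]]
jar lid tri [[6.375e+02 8.800e+00 9.030e+01 2.000e-01]]
clip z39 [[485.1 -32.6  39. ]]
185 [202, 202, 203, 203, 201, 198, 193, 186, 176, 161, 144, 132, 126, 125, 125, 125, 125, 125, 124, 122, 119, 117, 112, 101, 84, 72, 72, 85, 104, 119, 127, 129]
220 [199, 194, 189, 185, 184, 182, 177, 162, 143, 128, 123, 122, 123, 124, 125, 124, 125, 126, 126, 125, 119, 106, 87, 73, 71, 84, 102, 118, 126, 128, 128, 129]
260 [195, 189, 184, 179, 171, 154, 134, 120, 117, 118, 120, 121, 121, 120, 120, 121, 122, 119, 111, 96, 78, 69, 73, 88, 106, 119, 124, 126, 126, 126, 126, 126]
380 [128, 125, 125, 126, 124, 122, 120, 120, 122, 124, 124, 117, 103, 85, 72, 72, 83, 98, 112, 119, 120, 120, 120, 120, 120, 120, 120, 120, 121, 121, 121, 121]
420 [117, 117, 116, 115, 114, 113, 113, 114, 113, 107, 92, 75, 68, 75, 91, 107, 115, 119, 119, 119, 119, 119, 119, 119, 119, 119, 119, 119, 119, 119, 119, 119]
460 [115, 115, 115, 115, 116, 116, 114, 107, 91, 74, 68, 74, 87, 101, 111, 116, 117, 117, 117, 117, 117, 117, 117, 117, 117, 117, 117, 117, 117, 117, 117, 117]
```

Heights agree: rim 56 for 22+34, ramekin top 69 against 67, jar 90 against 92. The lid is at about 0.70 rad, and the tin needs a turn of about −12°. Moving above the lid with the gripper shut.

Emit:
send_rows(
  moves=[
    [[0.01825, -0.0374, -0.003, 0, 0, 0.0222, -1], [0.01825, -0.0374, -0.003, 0, 0, 0.0222, -1], [0.01825, -0.0374, -0.003, 0, 0, 0.0222, -1], [0.01825, -0.0374, -0.003, 0, 0, 0.0222, -1], [0.01825, -0.0374, -0.003, 0, 0, 0.0222, -1], [0.01825, -0.0374, -0.003, 0, 0, 0.0222, -1], [0.01825, -0.0374, -0.003, 0, 0, 0.0222, -1], [0.01825, -0.0374, -0.003, 0, 0, 0.0222, -1], [0.01825, -0.0374, -0.003, 0, 0, 0.0222, -1], [0.01825, -0.0374, -0.003, 0, 0, 0.0222, -1]],
  ],
)

```text
clock: 1.1
eef_pos: [409.8, 206.7, 218.1]
tcp_rot: [-3.142, -0.0, 2.993]
contact_force: [1.0, 0.5, 0.3]
opening: 0.001
grasp_force: 0.0
```

Emit:
send_rows(
  moves=[
    [[0.01825, -0.0374, -0.003, 0, 0, 0.0222, -1], [0.01825, -0.0374, -0.003, 0, 0, 0.0222, -1], [0.01825, -0.0374, -0.003, 0, 0, 0.0222, -1], [0.01825, -0.0374, -0.003, 0, 0, 0.0222, -1], [0.01825, -0.0374, -0.003, 0, 0, 0.0222, -1], [0.01825, -0.0374, -0.003, 0, 0, 0.0222, -1], [0.01825, -0.0374, -0.003, 0, 0, 0.0222, -1], [0.01825, -0.0374, -0.003, 0, 0, 0.0222, -1], [0.01825, -0.0374, -0.003, 0, 0, 0.0222, -1], [0, 0, 0, 0, 0, 0, -1]],
  ],
)

```text
clock: 2.1
eef_pos: [575.5, -132.4, 190.7]
tcp_rot: [-3.14, 0.001, -3.094]
contact_force: [0.5, -0.4, 0.0]
opening: -0.001
grasp_force: 0.0
```

Emit:
send_rows(
  moves=[
    [[0.008, -0.017, -0.02, 0, 0, 0.012, -1], [0.008, -0.017, -0.02, 0, 0, 0.012, -1], [0, 0, -0.02, 0, 0, 0, -1], [0, 0, -0.015, 0, 0, 0, -1], [0, 0, -0.01, 0, 0, 0, -1], [0, 0, -0.01, 0, 0, 0, -1], [0, 0, -0.005, 0, 0, 0, -1], [0, 0, -0.005, 0, 0, 0, -1], [0, 0, -0.004, 0, 0, 0, -1], [0, 0, 0, 0, 0, 0, -1]],
  ],
)

```text
clock: 3.1
eef_pos: [589.7, -162.2, 82.1]
tcp_rot: [3.142, -0.0, -3.068]
contact_force: [-0.6, 1.1, -0.4]
opening: 0.0
grasp_force: 0.0
```

```bash
python3 - <<'E'
from h import *
f=snap('scene','s1');c=cv2.resize(f['img'][130:260,120:320],(800,520),interpolation=cv2.INTER_CUBIC)
cv2.imwrite('pics/c1.png',c[:,:,::-1])
E
```

```text
(no output)
```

View pics/c1.png

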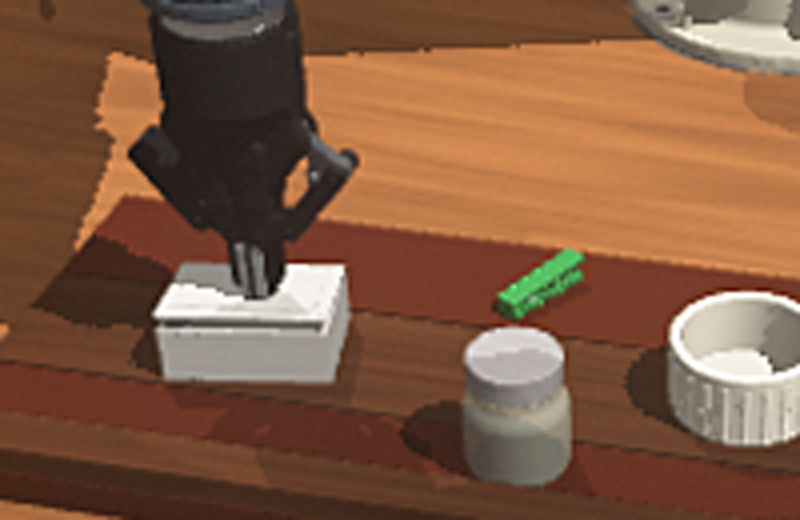

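The fingertip is on the lid at (258,290). A thin dark gap remains at (245,324), so the lid is almost shut and needs pressing down a little more.

Emit:
send_rows(
  moves=[
    [[0, 0, -0.002, 0, 0, 0, -1], [0, 0, -0.002, 0, 0, 0, -1], [0, 0, -0.001, 0, 0, 0, -1], [0, 0, -0.001, 0, 0, 0, -1], [0, 0, 0, 0, 0, 0, -1]],
  ],
)

```text
clock: 3.65
eef_pos: [589.8, -162.3, 76.2]
tcp_rot: [3.142, -0.0, -3.068]
contact_force: [-1.1, -0.1, 0.8]
opening: -0.004
grasp_force: 0.0
```

Emit:
send_rows(
  moves=[
    [[0, 0, -0.001, 0, 0, 0, -1], [0, 0, -0.001, 0, 0, 0, -1], [0, 0, 0, 0, 0, 0, -1]],
  ],
)

```text
clock: 3.95
eef_pos: [589.9, -162.4, 75.7]
tcp_rot: [-3.142, 0.0, -3.068]
contact_force: [-4.4, 1.3, 14.8]
opening: 0.003
grasp_force: 7.6
```

Firm stop at 14.8 N with the tip at about 59 mm, which is the rim plus the lid, so the lid is shut. Next, go behind the tin with the fingers partly open.

Emit:
send_rows(
  moves=[
    [[0, 0, 0.02, 0, 0, 0, -1], [0, 0, 0.04, 0, 0, 0, -1], [-0.024, -0.003, 0, 0, 0, 0, 0.4], [-0.024, -0.003, 0, 0, 0, 0, 0.4], [-0.024, -0.004, 0, 0, 0, 0, 0.4], [0, 0, -0.03, 0, 0, 0, 0.4], [0, 0, -0.03, 0, 0, 0, 0.4], [0, 0, -0.02, 0, 0, 0, 0.4], [0, 0, -0.01, 0, 0, 0, 0.4], [0, 0, 0, 0, 0, 0, 0.4]],
  ],
)

```text
clock: 4.95
eef_pos: [517.0, -172.0, 43.2]
tcp_rot: [3.141, -0.002, -3.068]
contact_force: [-0.8, -0.3, 1.1]
opening: 0.698
grasp_force: 0.0
```

```bash
python3 - <<'E'
from h import *
f=snap('scene','s2');g=snap('top','t2')
a=cv2.resize(f['img'][150:250,110:240],(390,300),interpolation=cv2.INTER_CUBIC)
b=cv2.resize(g['img'][160:260,360:490],(390,300),interpolation=cv2.INTER_CUBIC)
cv2.imwrite('pics/c2.png',np.hstack([a,b])[:,:,::-1])
E
```

```text
(no output)
```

View pics/c2.png

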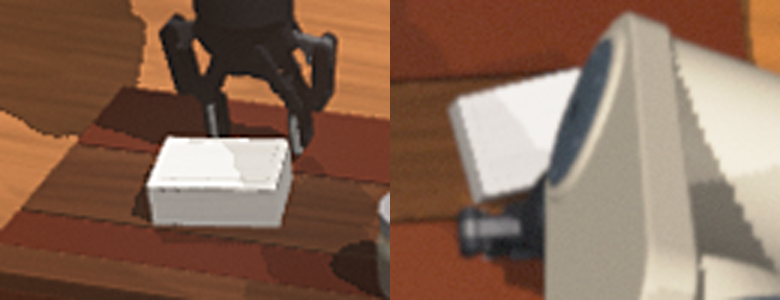

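The lid is shut flat (left, (220,165)) and the fingers stand behind the tin with clearance. Pushing now.

Emit:
send_rows(
  moves=[
    [[0.005, 0.0004, 0, 0, 0, 0, 0.4], [0.006, 0.0004, 0, 0, 0, 0, 0.4], [0.006, 0.0004, 0, 0, 0, 0, 0.4], [0.006, 0.0004, 0, 0, 0, 0, 0.4], [0.006, 0.0004, 0, 0, 0, 0, 0.4], [0.006, 0.0004, 0, 0, 0, 0, 0.4], [0.006, 0.0004, 0, 0, 0, 0, 0.4], [0.006, 0.0004, 0, 0, 0, 0, 0.4], [0.006, 0.0004, 0, 0, 0, 0, 0.4], [0.006, 0.0004, 0, 0, 0, 0, 0.4]],
  ],
)

```text
clock: 6.05
eef_pos: [577.3, -168.3, 44.2]
tcp_rot: [3.142, -0.0, -3.068]
contact_force: [-2.0, -0.1, 1.1]
opening: 0.698
grasp_force: 0.8
```

Emit:
send_rows(
  moves=[
    [[0.005, 0.0004, 0, 0, 0, 0, 0.4], [0.005, 0.0004, 0, 0, 0, 0, 0.4], [0.004, 0.0003, 0, 0, 0, 0, 0.4], [0.003, 0.0002, 0, 0, 0, 0, 0.4], [0.003, 0.0002, 0, 0, 0, 0, 0.4], [0.002, 0.0001, 0, 0, 0, 0, 0.4], [0, 0, 0, 0, 0, 0, 0.4]],
  ],
)

```text
clock: 6.75
eef_pos: [599.3, -166.7, 44.3]
tcp_rot: [-3.141, 0.001, -3.068]
contact_force: [0.3, -1.4, -0.1]
opening: 0.699
grasp_force: 0.0
```

Emit:
send_rows(
  moves=[
    [[0.003, 0.0002, 0, 0, 0, 0, 0.4], [0.003, 0.0002, 0, 0, 0, 0, 0.4], [0.002, 0.0001, 0, 0, 0, 0, 0.4], [0.001, 0.0001, 0, 0, 0, 0, 0.4], [0, 0, 0, 0, 0, 0, 0.4]],
  ],
)

```text
clock: 7.25
eef_pos: [608.1, -166.1, 44.3]
tcp_rot: [-3.141, 0.0, -3.068]
contact_force: [-0.2, 1.3, -0.1]
opening: 0.701
grasp_force: 0.1
```

Emit:
send_rows(
  moves=[
    [[0.001, 0.0001, 0, 0, 0, 0, 0.4], [0.001, 0.0001, 0, 0, 0, 0, 0.4], [0, 0, 0, 0, 0, 0, 0.4]],
  ],
)

```text
clock: 7.55
eef_pos: [609.9, -165.9, 44.3]
tcp_rot: [-3.142, 0.0, -3.068]
contact_force: [-1.3, -0.4, 0.1]
opening: 0.699
grasp_force: 0.5
```

Emit:
send_rows(
  moves=[
    [[0.001, 0.0001, 0, 0, 0, 0, 0.4], [0.001, 0.0001, 0, 0, 0, 0, 0.4], [0, 0, 0, 0, 0, 0, 0.4]],
  ],
)

```text
clock: 7.85
eef_pos: [612.0, -165.7, 44.3]
tcp_rot: [-3.142, 0.0, -3.068]
contact_force: [-1.2, 0.2, 0.1]
opening: 0.701
grasp_force: 0.5
```

Emit:
send_rows(
  moves=[
    [[0.001, 0.0001, 0, 0, 0, 0, 0.4], [0.0005, 0, 0, 0, 0, 0, 0.4], [0, 0, 0, 0, 0, 0, 0.4]],
  ],
)

```text
clock: 8.15
eef_pos: [613.4, -165.6, 44.3]
tcp_rot: [-3.142, 0.0, -3.068]
contact_force: [-1.1, 0.8, -0.5]
opening: 0.703
grasp_force: 0.6
```

```bash
python3 - <<'E'
from h import *
f=snap('scene','s3')
a=cv2.resize(f['img'][180:270,90:230],(700,450),interpolation=cv2.INTER_CUBIC)
cv2.imwrite('pics/c3.png',a[:,:,::-1])
E
```

```text
(no output)
```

View pics/c3.png

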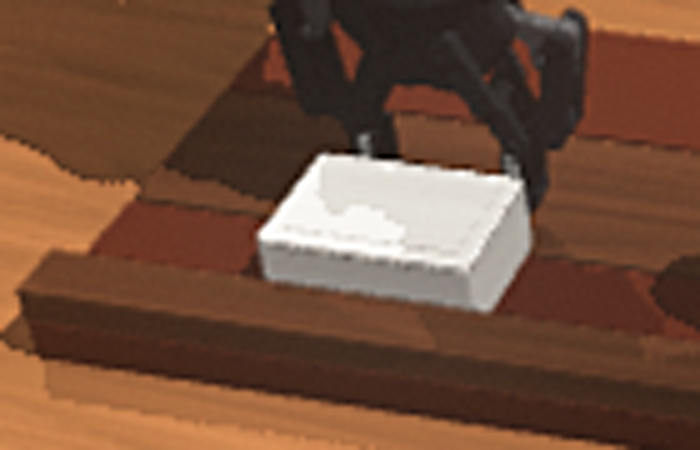

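The tin is close to the cleat (far edge at (260,280) to (480,310)) and looks parallel. There is no hard stop yet, so I'll keep creeping.

Emit:
send_rows(
  moves=[
    [[0.001, 0.0001, 0, 0, 0, 0, 0.4], [0.001, 0.0001, 0, 0, 0, 0, 0.4], [0, 0, 0, 0, 0, 0, 0.4]],
  ],
)

```text
clock: 8.5
eef_pos: [615.6, -165.4, 44.3]
tcp_rot: [-3.142, 0.0, -3.068]
contact_force: [-1.1, 0.1, -0.8]
opening: 0.703
grasp_force: 0.3
```

Emit:
send_rows(
  moves=[
    [[0.001, 0.0001, 0, 0, 0, 0, 0.4], [0.001, 0, 0, 0, 0, 0, 0.4], [0, 0, 0, 0, 0, 0, 0.4]],
  ],
)

```text
clock: 8.8
eef_pos: [617.0, -165.3, 44.2]
tcp_rot: [3.141, -0.001, -3.067]
contact_force: [-4.4, -0.2, 2.1]
opening: 0.702
grasp_force: 1.9
```

```bash
python3 - <<'E'
from h import *
f=pickle.load(open('s3.pkl','rb'))
P=plane(f,np.array([[260,240],[465,270]])/5.+[90,180]-.4,59)
print(P.round(1),P@[.9974,.0715,0])
E
```

```text
[[ 696.2 -211.3   59. ]
 [ 689.2 -119.2   59. ]] [679.25086301 678.84666368]
```

The force is rising, so it is in contact. Pressing a bit to seat it flat.

Emit:
send_rows(
  moves=[
    [[0.001, 0.0001, 0, 0, 0, 0, 0.4], [0.0005, 0, 0, 0, 0, 0, 0.4], [0, 0, 0, 0, 0, 0, 0.4]],
  ],
)

```text
clock: 9.1
eef_pos: [617.0, -165.3, 44.1]
tcp_rot: [3.141, -0.004, -3.067]
contact_force: [-9.5, -1.4, 6.2]
opening: 0.7
grasp_force: 4.8
```

Emit:
send_rows(
  moves=[
    [[0.001, 0.0001, 0, 0, 0, 0, 0.4], [0, 0, 0, 0, 0, 0, 0.4], [-0.01, -0.0007, 0, 0, 0, 0, 0.4], [-0.02, -0.0014, 0, 0, 0, 0, 0.4], [-0.02, -0.0014, 0.02, 0, 0, 0, 0.4], [0, 0, 0.04, 0, 0, 0, 0.4], [0, 0, 0.04, 0, 0, 0, 0.4], [0, 0.02, 0.01, 0, 0, 0, 0.4], [0, 0, 0, 0, 0, 0, 0.4]],
  ],
)

```text
clock: 10.0
eef_pos: [571.5, -147.7, 156.9]
tcp_rot: [-3.141, 0.005, -3.067]
contact_force: [0.3, -0.6, -0.7]
opening: 0.701
grasp_force: 0.0
```

Emit:
send_rows(
  moves=[
    [[-0.011, 0.033, 0, 0, 0, 0, 0.4], [-0.011, 0.033, 0, 0, 0, 0, 0.4], [-0.011, 0.033, 0, 0, 0, 0, 0.4], [-0.011, 0.033, 0, 0, 0, 0, 0.4], [-0.011, 0.033, 0, 0, 0, 0, 0.4], [-0.011, 0.033, 0, 0, 0, 0, 0.4], [-0.011, 0.033, 0, 0, 0, 0, 0.4], [-0.008, 0.02, 0, 0, 0, 0, 0.4], [0, 0, 0, 0, 0, 0, 0.4]],
  ],
)

```text
clock: 10.9
eef_pos: [483.7, 104.0, 153.4]
tcp_rot: [3.141, -0.001, -3.065]
contact_force: [-0.3, 0.7, -0.0]
opening: 0.698
grasp_force: 0.0
```

```bash
python3 - <<'E'
from h import *
f=snap('scene','s4');g=snap('top','t4')
a=cv2.resize(f['img'][190:260,120:360],(800,233),interpolation=cv2.INTER_CUBIC)
b=cv2.resize(g['img'][130:240,230:490],(800,338),interpolation=cv2.INTER_CUBIC)
cv2.imwrite('pics/c4.png',np.vstack([a,b])[:,:,::-1])
E
```

```text
(no output)
```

View pics/c4.png

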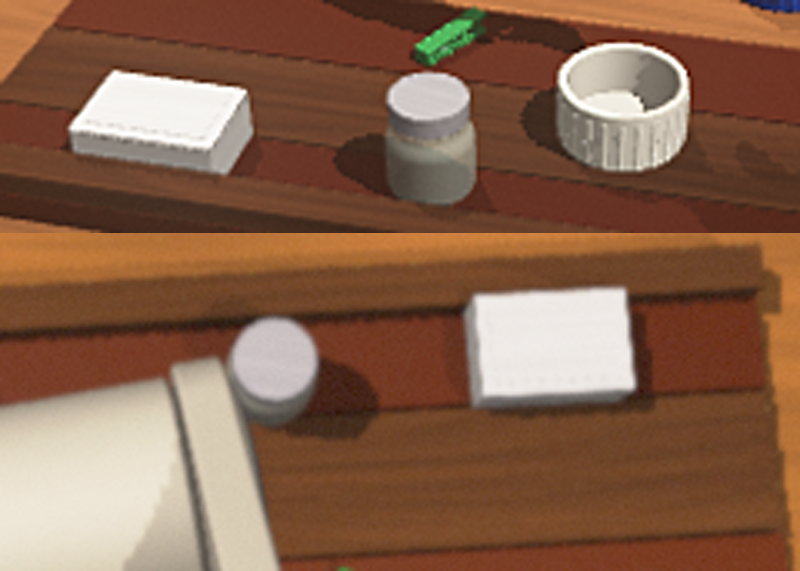

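The tin lies against the cleat, parallel (bottom view, far edge (472,295) to (628,288), against a cleat slope of about 3°). Jar and clip look unmoved. Now the ramekin.

Emit:
send_rows(
  moves=[
    [[0, 0.003, -0.04, 0, 0, 0, 0.4], [0, 0, -0.04, 0, 0, 0, 0.4], [0, 0, -0.02, 0, 0, 0, 0.4], [0, 0, -0.01, 0, 0, 0, 0.4], [0, 0, 0, 0, 0, 0, 0.4], [0.006, 0.0004, 0, 0, 0, 0, 0.4], [0.006, 0.0004, 0, 0, 0, 0, 0.4], [0.006, 0.0004, 0, 0, 0, 0, 0.4], [0.006, 0.0004, 0, 0, 0, 0, 0.4], [0, 0, 0, 0, 0, 0, 0.4]],
  ],
)

```text
clock: 12.0
eef_pos: [510.2, 107.2, 44.8]
tcp_rot: [3.141, 0.002, -3.068]
contact_force: [0.3, -0.9, 0.3]
opening: 0.699
grasp_force: 0.0
```

Emit:
send_rows(
  moves=[
    [[0.006, 0.0004, 0, 0, 0, 0, 0.4], [0.006, 0.0004, 0, 0, 0, 0, 0.4], [0.006, 0.0004, 0, 0, 0, 0, 0.4], [0.006, 0.0004, 0, 0, 0, 0, 0.4], [0.006, 0.0004, 0, 0, 0, 0, 0.4], [0.006, 0.0004, 0, 0, 0, 0, 0.4], [0.006, 0.0004, 0, 0, 0, 0, 0.4], [0.006, 0.0004, 0, 0, 0, 0, 0.4], [0.006, 0.0004, 0, 0, 0, 0, 0.4], [0, 0, 0, 0, 0, 0, 0.4]],
  ],
)

```text
clock: 13.0
eef_pos: [564.1, 110.8, 44.4]
tcp_rot: [3.141, 0.002, -3.068]
contact_force: [-0.1, 0.1, -0.9]
opening: 0.698
grasp_force: 0.0
```

```bash
python3 - <<'E'
from h import *
f=snap('scene','s5')
a=cv2.resize(f['img'][150:280,210:400],(760,520),interpolation=cv2.INTER_CUBIC)
cv2.imwrite('pics/c5.png',a[:,:,::-1])
E
```

```text
(no output)
```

View pics/c5.png

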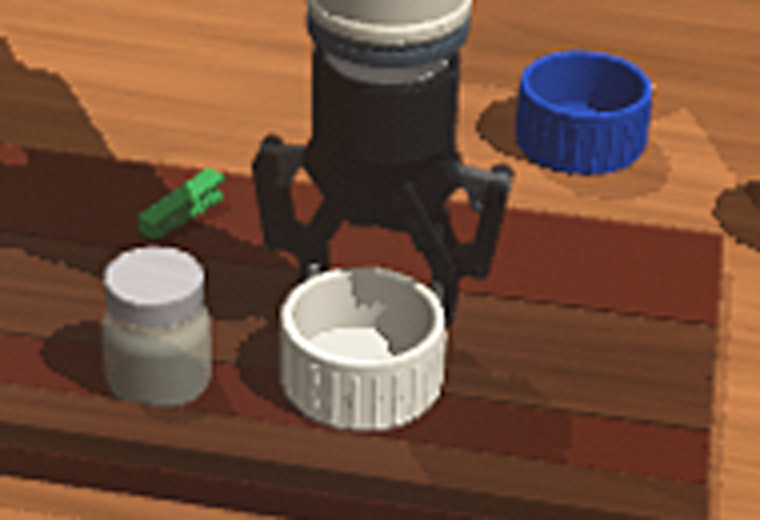

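The ramekin (362,350) is cradled centrally between the fingers and still about 25 mm from the cleat, well clear of the jar.

Emit:
send_rows(
  moves=[
    [[0.005, 0.0004, 0, 0, 0, 0, 0.4], [0.005, 0.0004, 0, 0, 0, 0, 0.4], [0.004, 0.0003, 0, 0, 0, 0, 0.4], [0.002, 0.0001, 0, 0, 0, 0, 0.4], [0.002, 0.0001, 0, 0, 0, 0, 0.4], [0, 0, 0, 0, 0, 0, 0.4]],
  ],
)

```text
clock: 13.65
eef_pos: [581.1, 111.9, 44.3]
tcp_rot: [3.142, 0.0, -3.068]
contact_force: [0.0, 0.9, -0.1]
opening: 0.697
grasp_force: 0.1
```

Emit:
send_rows(
  moves=[
    [[0.001, 0.0001, 0, 0, 0, 0, 0.4], [0.001, 0.0001, 0, 0, 0, 0, 0.4], [0.001, 0.0001, 0, 0, 0, 0, 0.4], [0, 0, 0, 0, 0, 0, 0.4]],
  ],
)

```text
clock: 14.05
eef_pos: [583.9, 112.2, 44.3]
tcp_rot: [3.142, 0.0, -3.068]
contact_force: [-1.4, -0.8, -0.9]
opening: 0.696
grasp_force: 0.4
```

Emit:
send_rows(
  moves=[
    [[0.001, 0.0001, 0, 0, 0, 0, 0.4], [0.001, 0.0001, 0, 0, 0, 0, 0.4], [0, 0, 0, 0, 0, 0, 0.4]],
  ],
)

```text
clock: 14.35
eef_pos: [585.8, 112.4, 44.3]
tcp_rot: [3.142, -0.0, -3.068]
contact_force: [-1.1, -0.6, 0.2]
opening: 0.701
grasp_force: 0.8
```

Emit:
send_rows(
  moves=[
    [[0.001, 0.0001, 0, 0, 0, 0, 0.4], [0.001, 0.0001, 0, 0, 0, 0, 0.4], [0, 0, 0, 0, 0, 0, 0.4]],
  ],
)

```text
clock: 14.65
eef_pos: [586.1, 112.4, 44.0]
tcp_rot: [-3.141, -0.004, -3.068]
contact_force: [-7.5, 0.2, 5.9]
opening: 0.696
grasp_force: 4.8
```

Emit:
send_rows(
  moves=[
    [[0.001, 0.0001, 0, 0, 0, 0, 0.4], [0.001, 0.0001, 0, 0, 0, 0, 0.4], [0, 0, 0, 0, 0, 0, 0.4]],
  ],
)

```text
clock: 14.95
eef_pos: [586.3, 112.4, 43.9]
tcp_rot: [-3.141, -0.007, -3.068]
contact_force: [-15.5, -0.7, 10.6]
opening: 0.7
grasp_force: 8.6
```

Hard stop against the cleat. Backing off and clearing the view.

Emit:
send_rows(
  moves=[
    [[-0.004, -0.0003, 0, 0, 0, 0, 0.4], [-0.015, -0.001, 0, 0, 0, 0, 0.4], [-0.025, -0.002, 0, 0, 0, 0, 0.4], [-0.03, -0.002, 0.02, 0, 0, 0, 0.4], [0, 0, 0.04, 0, 0, 0, 0.4], [0, 0, 0.05, 0, 0, 0, 0.4], [-0.03, 0.03, 0.04, 0, 0, 0, 0.4], [-0.03, 0.03, 0.02, 0, 0, 0, 0.4], [-0.03, 0.03, 0, 0, 0, 0, 0.4], [-0.03, 0.03, 0, 0, 0, 0, 0.4]],
  ],
)

```text
clock: 15.95
eef_pos: [400.0, 224.6, 210.0]
tcp_rot: [3.14, 0.004, -3.068]
contact_force: [0.2, 1.3, -0.8]
opening: 0.698
grasp_force: 0.0
```

Emit:
send_rows(
  moves=[
    [[-0.02, 0.04, 0, 0, 0, 0, 0.4], [-0.02, 0.04, 0, 0, 0, 0, 0.4], [-0.02, 0.04, 0, 0, 0, 0, 0.4], [-0.02, 0.04, 0, 0, 0, 0, 0.4], [-0.02, 0.04, 0, 0, 0, 0, 0.4], [-0.01, 0.04, 0, 0, 0, 0, 0.4], [-0.01, 0.04, 0, 0, 0, 0, 0.4], [0, 0, 0, 0, 0, 0, 0.4]],
  ],
)

```text
clock: 16.75
eef_pos: [279.3, 508.3, 209.0]
tcp_rot: [3.137, 0.002, -3.065]
contact_force: [0.4, -1.4, -0.0]
opening: 0.7
grasp_force: 0.0
```

```bash
python3 - <<'E'
from h import *
f=snap('scene','s6');g=snap('top','t6');t=pickle.load(open('t0.pkl','rb'))
a=cv2.resize(f['img'][190:270,120:360],(800,267),interpolation=cv2.INTER_CUBIC)
b=cv2.resize(g['img'][130:230,230:490],(800,308),interpolation=cv2.INTER_CUBIC)
cv2.imwrite('pics/c6.png',np.vstack([a,b])[:,:,::-1])
for n,i in(('before',t),('after',g)):
    h=cv2.cvtColor(i['img'],cv2.COLOR_RGB2HSV)
    w=((h[:,:,1]<60)&(h[:,:,2]>90)).astype(np.uint8);gr=((h[:,:,0]>45)&(h[:,:,0]<80)&(h[:,:,1]>100)).astype(np.uint8)
    for m,z in((w,56),(gr,39)):
        cs,_=cv2.findContours(m[140:290,170:490],cv2.RETR_EXTERNAL,cv2.CHAIN_APPROX_NONE,offset=(170,140))
        for c in cs:
            if cv2.contourArea(c)<100:continue
            (u,v),wh,an=cv2.minAreaRect(c);P=plane(i,[[u,v]],z)[0]
            print(n,round(u,1),round(v,1),np.round(wh,1),round(an,1),P.round(1),'d',(P@[.9974,.0715,0]).round(1))
E
```

```text
before 263.0 218.5 [47. 46.] 90.0 [548.7 111.8  56. ] d 555.3
before 412.1 203.1 [36.6 60.4] 76.0 [ 586.  -174.3   56. ] d 572.0
before 318.5 172.5 [31. 29.] 90.0 [641.8   6.7  56. ] d 640.6
before 337.0 254.0 [ 8.3 31.4] 25.2 [485.6 -32.5  39. ] d 482.0
after 318.5 173.0 [32. 29.] 90.0 [640.8   6.7  56. ] d 639.6
after 262.5 179.5 [47. 45.] 90.0 [625.2 115.2  56. ] d 631.8
after 408.5 166.5 [37.4 54. ] 86.7 [ 658.1 -168.2   56. ] d 644.4
after 337.0 254.0 [ 8.4 31.4] 25.3 [485.6 -32.4  39. ] d 482.0
```

View pics/c6.png

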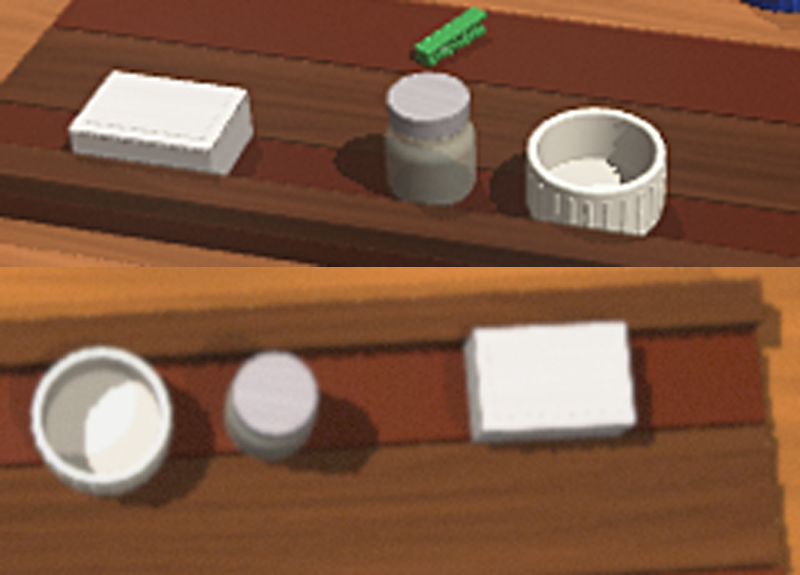

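The picture shows the tin (550,380) flat on the cleat, about 0.3° off parallel, with its lid shut. The ramekin (102,420) touches the cleat; jar and clip are within about 1 mm of where they began. Handing in.

```bash
python3 -c "from rig import sign_off;print(sign_off())"
```

```text
the job is handed in; nothing more can be done
None
```

The job is handed in at about 17 s of the 54 s allowed (no verdict came back): the lid is shut, the tin and white ramekin are both against the cleat, and the jar and clip are where they were.

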